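Close the sugar bowl and bring it round to the front of the lazy susan

TASK

Put the steel lid that lies on the tray onto the open glass sugar bowl on the lazy susan, setting it fully home without dropping it. Then turn the lazy susan by its upright steel post until the sugar bowl stands in line with the pointer tongue that sticks out from under the turntable, and finish holding it still there, with the post still gripped between the fingers. Leave the tea glasses, the tray and the other things on the counter where they are.

Things in the scene. Friction and masses are not known exactly. Their poses are not given: they have to be found in the camera images.
- lid_knob (a point): Centre (half-way up) of the lid's upright knob, a plain cylinder 22 mm across and 32 mm tall. The lid is brushed steel, 0.12 kg: under the knob a disc 86 mm across and 6 mm thick, under that a plug 62 mm across and 12 mm deep with a tapered foot. This point is 16 mm above the disc's top, 22 mm above the disc's underside (which rests on the bowl's rim when home) and 34 mm above the plug's underside. z up along the knob. At the start the lid stands knob up on the tray
- bowl_mouth (a point): Centre of the sugar bowl's open mouth, level with its rim, 107 mm above the counter; z up. Clear glass bowl with a steel rim trim, 92 mm across at its widest, 75 mm tall, mouth 74 mm wide inside, white sugar lumps in it; fixed on the turntable, 85 mm from the pivot, and goes round with it
- post_grip (a point): Point on the axis of the upright steel post, 42 mm above the turntable's top (74 mm above the counter); z up. The post is a round rod 18 mm across and 65 mm tall, fixed on the turntable 110 mm from the pivot, diametrically opposite the sugar bowl; nothing else stands within 90 mm of it. Being fixed, it turns about its own axis with the turntable, so pads that press on it without turning along creep off it sideways
- pivot (a point): Point on the turntable's upright axis of rotation, level with its top surface, 32 mm above the counter. The turntable is a wooden disc 290 mm across with a low edge bead; besides the bowl and the post it carries two fixed stacks of small white saucers (90 mm across, up to 29 mm high), 96 mm from the pivot on either side, at right angles to the bowl-post line
- pointer_tip (a point): Tip of the steel pointer tongue: a flat dark-steel bar 30 mm wide, 12 mm thick, with a pointed end, lying on the counter, that sticks out from under the turntable to 215 mm from the pivot (the turntable edge is at 145 mm), roughly towards the robot; it is part of the fixed foot and does not turn
- front_spot (a point): Fixed point above the pointer line, 85 mm from the pivot, 107 mm above the counter: where the centre of the bowl's mouth is when the bowl stands exactly in line with the pointer
- deck (a joint): Turning angle of the turntable in rad, counter-clockwise from above; 0 (or any whole turn) when the bowl stands in line with the pointer. It spins freely either way, with stops only about two full turns either way from 0, with slight friction (about 0.04 N m) and coasts a little; starts between 1.0 and 5.28
- tray: Round white enamel tray, 262 mm across, floor 4 mm thick, edge bead 11 mm high; origin at the centre of its underside; carries the lid and one tea glass
- glass_a_mid (a point): stainless tea-glass holder with a clear glass in it, 62 mm across, 85 mm tall, with a small side handle; point on its axis, half-way up; stands on the tray, beyond the lid; a bystander
- glass_b_mid (a point): stainless tea-glass holder with a clear glass in it, 62 mm across, 85 mm tall, with a small side handle; point on its axis, half-way up; stands on the counter; a bystander
- glass_c_mid (a point): stainless tea-glass holder with a clear glass in it, 62 mm across, 85 mm tall, with a small side handle; point on its axis, half-way up; stands on the counter; a bystander
- tin: Round metal tea tin, 83 mm across, 122 mm tall, left of the turntable; origin at the centre of its underside; a bystander
- mug: White mug, 72 mm across, 80 mm tall; origin at the centre of its underside; a bystander
- spoon: Teaspoon lying on the counter, 140 mm long; origin at its underside; a bystander
- nutbowl: Empty white bowl, 90 mm across, 45 mm tall; origin at the centre of its underside; a bystander
- lid: The lid as a body; origin at the centre of the plug's underside
Mind the look-alikes: they are no part of the job. What is shaped like the lid but blue, brown or pink is not meant.

How it is judged:
By the outcome, as a careful person would: the job done as asked, in the order asked, and still so for the second after the job is handed in, while the arm keeps its last pose, push and grip.
It also fails if it takes over 64 s, if anything falls off the work surface, if the arm or the gripper's body presses on something with over 40 N, if the wrist force passes 120 N, or if a joint passes its speed limit or range.

ROBOT

A 6-joint arm with a two-finger parallel gripper is mounted at the origin on the work surface. World frame = base frame: x ahead of the robot, y to its left, z up, the work surface at z = 0. Lengths are in m, angles in degrees, forces in N, time in s.
With the tool pointing down it reaches from about 0.375 to 0.9 m from the base axis. Payload 3.1 kg.
Tool frame: the origin (TCP) lies at the very end of the fingers, on their centre line; the grasp point (between the pads) lies 19 mm behind it; z points along the fingers, y is the line along which they close (so a half turn about z gives the same grasp; the last joint's range is limited). The gripper opens to 87 mm and grips with 3 to 60 N. Pads are 19 mm wide; open, the fingers measure 117 mm over their backs; the gripper's body (75 mm by 190 mm) begins 51 mm behind the grasp point.
Start: joints at [-87.176, 30.224, 82.088, -0, 67.689, -10.227], TCP at [0.141, -0.609, 0.223] pointing down, gripper open.
Joint ranges: [-176.69, 176.69], [-43.24, 126.21], [12.49, 139.97], [-82, 262], [0, 151.66], [-163.58, 163.58]. Speed limits (degrees/s): [159.86, 159.86, 180, 180, 180, 180].

INTERFACE

Orientations are given as a 3x3 rotation matrix whose columns are the frame's x, y, z axes.
In Python, from rig import readout, cams, bot gives the robot as it stands.
- The arm moves only by the shell command python3 -m inch 'ROWS'. ROWS is JSON, a list of rows, each a list of 5 numbers: the shift along the world's x, y, z in cm, then the turn about the world's z in degrees, then the finger opening in cm, from 0 to 8.7. In form: [[dx, dy, dz, twist, fingers], ...]. A call has 1 to 10 rows; each row is the pose to reach, as a shift and turn from the pose commanded when the call began; what a row does not reach only later rows make up. A row lasts 1/12 s, in which the tool goes at most 41.7 mm and 7.16 degrees, less where a joint would pass 70% of its speed; a pose out of reach is approached as far as the arm can. A call with a gripper value outside its range is refused whole. The fingers move at their own pace and stop on an object; the grip force is fixed at half the most. Time passes only in rows, so rows that repeat a pose let the fingers close. It gives the time, the measured TCP pose, the force, the opening and the grip force at its end, in the units of the state.
- readout.read_state(): the state, without advancing time (a new reading comes with each control period).
- cams.capture(name): name is "side" or "top" or "wrist"; returns a dict with "image" (384x512x3 uint8, blue, green, red), "intrinsics" (3x3 intrinsics, pixels), "k1" (the pictures are not rectified: a ray, as slopes to the right and down, at radius r is drawn at 1 + k1 r^2 times it, then the intrinsics apply), "xyz" and "rotation" of the camera in the world; the wrist camera has in their place "tool_from_camera" (4x4, takes a point from camera to tool coordinates, whose origin is the TCP and whose axes are the flange's). Camera axes: x right, y down, z forward; pixel columns grow to the right and rows downward; lengths in m; the calibration is good to about 2 mm. A picture is of the moment at which its call begins: read the wrist's pose just before it. There is no depth.
- bot.hand_in(): hands the job in; it is judged then, once.
The state is a dict: "time_s": time; "joint_positions": joint angles; "qvel": joint speeds; "tau": joint torques, N m; "position": TCP position; "tcp_rot": TCP orientation; "force": force on the tool from outside, world axes, zero at the start; "moment": the same for the moment, N m; "opening": opening from 0.0 (shut) to 1.0 (fully open); "grasp_force": force on a finger pad.
Only numpy, scipy, OpenCV 4.12 (cv2) and the standard library are available. Lean on these libraries where they do the work, as an engineer would, in place of code of your own. Each camera call takes 0.05 s, during which the arm holds its last target. There are 200 camera calls.

## Working session

There is one attempt and no reset: what is moved stays moved. The work goes in short steps, Python scripts to look and compute and a shell command to move; the robot and the scene stay as the last step left them, time stands still between calls to the robot, and variables do not carry over. Pictures are saved under pics/ and viewed, at most 10 in all, crops included, and the job is handed in when it is done.

```bash
mkdir -p pics; cat > h.py <<'E'
import numpy as np, cv2
from rig import readout, cams, bot
def cap(n):
    s=readout.read_state(); c=cams.capture(n); 
    if n=="wrist":
        T=np.eye(4);T[:3,:3]=np.array(s["tcp_rot"]);T[:3,3]=s["position"]
        M=T@np.array(c["tool_from_camera"]);c["xyz"]=M[:3,3];c["rotation"]=M[:3,:3]
    return c
def ray(c,u,v):
    K=np.array(c["intrinsics"]);d=np.array([(u-K[0,2])/K[0,0],(v-K[1,2])/K[1,1]]);x=d.copy()
    for _ in range(30): x=d/(1+c["k1"]*(x@x))
    r=np.array(c["rotation"])@np.array([x[0],x[1],1]);return np.array(c["xyz"]),r/np.linalg.norm(r)
def onz(c,u,v,z):
    o,r=ray(c,u,v);return o+r*(z-o[2])/r[2]
def proj(c,p):
    K=np.array(c["intrinsics"]);q=np.array(c["rotation"]).T@(np.array(p)-np.array(c["xyz"]));x=q[:2]/q[2];x=x*(1+c["k1"]*(x@x))
    return K[:2,:2]@x+K[:2,2]
def tri(a,b):
    (o1,r1),(o2,r2)=a,b;A=np.stack([r1,-r2],1);t=np.linalg.lstsq(A,o2-o1,rcond=None)[0]
    p,q=o1+t[0]*r1,o2+t[1]*r2;return (p+q)/2,np.linalg.norm(p-q)
E
python3 - <<'E'
from h import *
for n in("side","top","wrist"):
    c=cap(n);cv2.imwrite(f"pics/{n}0.png",c["image"]);print(n,c["xyz"],np.round(c["rotation"],3).tolist(),c["k1"],c["intrinsics"])
    import pickle;pickle.dump(c,open(n+"0.pkl","wb"))
s=readout.read_state();print(s["time_s"],s["force"],s["opening"],s["tcp_rot"])
a=cv2.imread("pics/side0.png");b=cv2.imread("pics/top0.png");cv2.imwrite("pics/t_big.png",cv2.resize(b,(800,600)));cv2.imwrite("pics/s_big.png",cv2.resize(a,(800,600)))
E
```

```text
side [-0.09883645  0.7703575   0.72123385] [[-0.79, -0.33, 0.516], [-0.612, 0.391, -0.687], [0.025, -0.859, -0.511]] -0.14632074185504548 [[416.18192282   0.         254.93912929]
 [  0.         416.18192282 195.10219232]
 [  0.           0.           1.        ]]
top [ 0.24980183 -0.05663698  1.62590763] [[0.027, -0.982, 0.184], [-1.0, -0.028, 0.001], [0.004, -0.184, -0.983]] 0.027166507291079903 [[489.65299082   0.         254.66680322]
 [  0.         489.65299082 196.88081046]
 [  0.           0.           1.        ]]
wrist [ 0.20779934 -0.59280776  0.38354094] [[0.226, -0.943, -0.243], [-0.974, -0.219, -0.054], [-0.002, 0.249, -0.969]] 0.01738870421185757 [[289.45240347   0.         255.84216915]
 [  0.         289.45240347 186.89309165]
 [  0.           0.           1.        ]]
0.15 [-0.3306839  -0.09386441 -0.05477786] 0.9965411318226005 [[ 9.74167462e-01  2.25826812e-01 -8.34888177e-05]
 [ 2.25826625e-01 -9.74166030e-01  1.69743913e-03]
 [ 3.01995296e-04 -1.67244397e-03 -9.99998556e-01]]
```

View pics/t_big.png

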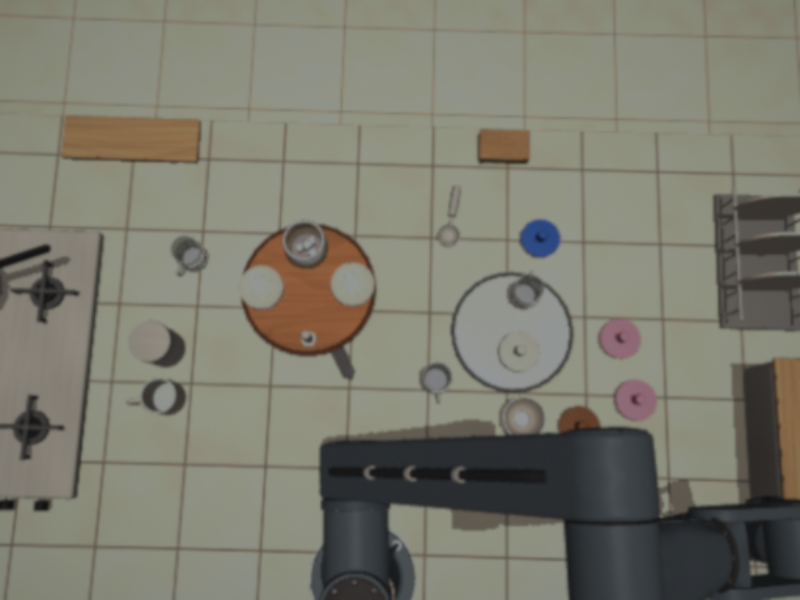

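View pics/s_big.png

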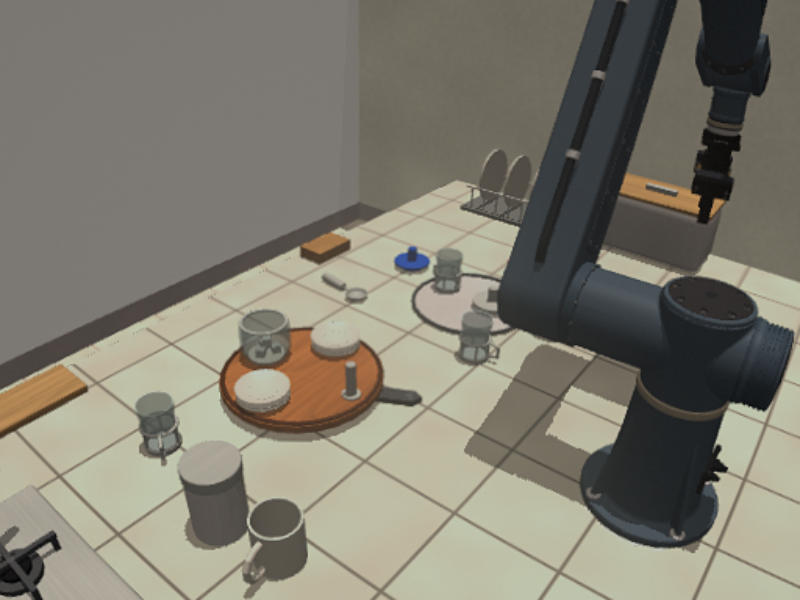

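The top view (800 px scale) shows the lid's knob at (519,351), the bowl mouth at (305,242), the post at (308,338) and the pointer tip at (350,376). The side view confirms the layout.

```bash
python3 - <<'E'
from h import *
import pickle
c=pickle.load(open("top0.pkl","rb"));f=.64
for n,u,v,z in[("knobtop",519,350,.054),("bowl",305,242,.107),("posttop",308,336,.097),("tip",350,377,.012),("pivot",308,290,.032),("glA",524,288,.089),("glC",435,372,.085),("nut",522,417,.045),("glB",192,258,.085),("tin",150,340,.122)]:
    print(n,np.round(onz(c,u*f,v*f,z),4))
hsv=cv2.cvtColor(c["image"],cv2.COLOR_BGR2HSV)
m=cv2.inRange(hsv,(3,120,60),(18,255,255));m[:130]=0;m[240:]=0;m[:,260:]=0
cn=max(cv2.findContours(m,0,1)[0],key=cv2.contourArea)
h=cv2.convexHull(cn)[:,0].astype(float)
P=np.array([onz(c,u,v,.034)[:2] for u,v in h])
A=np.c_[2*P,np.ones(len(P))]
w=np.linalg.lstsq(A,(P**2).sum(1),rcond=None)[0];r=np.sqrt(w[2]+w[:2]@w[:2]);print("deck",w[:2],r,np.abs(np.linalg.norm(P-w[:2],axis=1)-r).max())
cr=c["image"][130:260,140:380];cv2.imwrite("pics/c1.png",cv2.resize(cr,None,fx=3.3,fy=3.3,interpolation=2))
E
```

```text
knobtop [ 0.4627 -0.308   0.054 ]
bowl [0.6664 0.139  0.107 ]
posttop [0.4734 0.1245 0.097 ]
tip [0.4011 0.0418 0.012 ]
pivot [0.5817 0.1371 0.032 ]
glA [ 0.5865 -0.3129  0.089 ]
glC [ 0.409  -0.1336  0.085 ]
nut [ 0.326  -0.3152  0.045 ]
glB [0.6314 0.3733 0.085 ]
tin [0.4532 0.4327 0.122 ]
deck [0.58491926 0.13740737] 0.1392610289610406 0.0029622150981054307
```

View pics/c1.png

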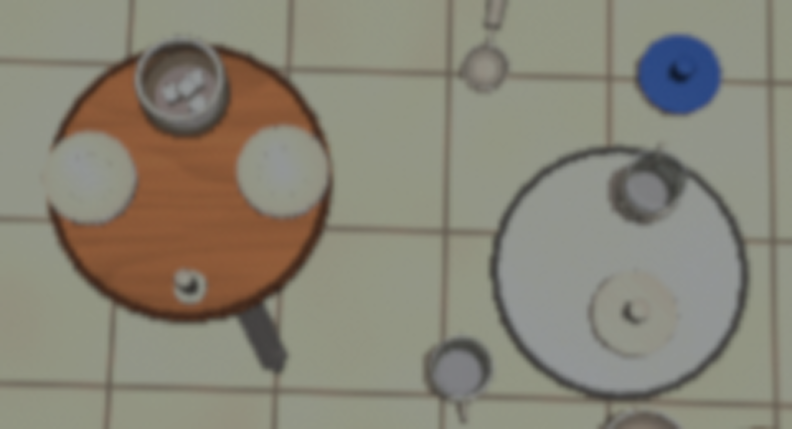

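```bash
python3 -m inch '[[3,2.8,0,-1.3,8.7],[6,5.6,0,-2.6,8.7],[9,8.4,0,-3.9,8.7],[12,11.2,0,-5.2,8.7],[15,14,0,-6.5,8.7],[18,16.8,0,-7.8,8.7],[21,19.6,0,-9,8.7],[24,22.4,0,-10.4,8.7],[27,25.2,0,-11.7,8.7],[29.5,27.6,0,-13,8.7]]' && python3 -m inch '[[1.5,1.2,0,0,8.7],[2.7,2.5,0,0,8.7],[2.7,2.5,0,0,8.7],[2.7,2.5,0,0,8.7],[2.7,2.5,0,0,8.7],[2.7,2.5,0,0,8.7]]'; python3 - <<'E'
from h import *
import pickle
c=cap("wrist");pickle.dump(c,open("w1.pkl","wb"));cv2.imwrite("pics/w1.png",c["image"])
print(c["xyz"],proj(c,[.463,-.308,.054]),proj(c,readout.read_state()["position"]))
E
```

```text
time_s: 0.98
position: [0.4377, -0.3305, 0.2224]
tcp_rot: [[1.0, 0.001, 0.0], [0.001, -1.0, 0.001], [0.0, -0.001, -1.0]]
force: [-0.1, -0.3, 0.9]
opening: 0.994
grasp_force: 0.0
time_s: 1.48
position: [0.4624, -0.3087, 0.2224]
tcp_rot: [[1.0, -0.0, -0.0], [-0.0, -1.0, -0.0], [-0.0, 0.0, -1.0]]
force: [0.2, -0.6, -1.1]
opening: 0.992
grasp_force: 0.0
[ 0.5308749  -0.30824861  0.38427081] [255.68838564 172.52809926] [256.77502356 230.08438924]
```

View pics/w1.png

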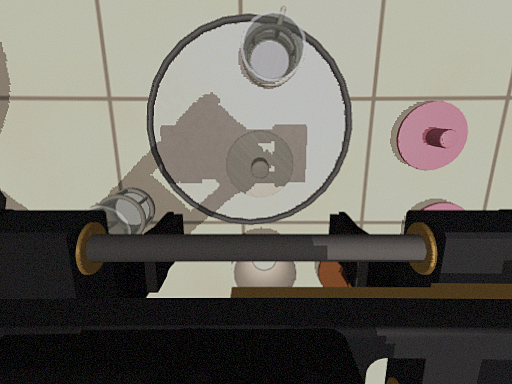

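The wrist view shows the lid's knob near (260,168), with its disc centred near (259,162). I need a zoomed crop to separate the knob top from its side.

```bash
python3 - <<'E'
from h import *
import pickle
c=pickle.load(open("w1.pkl","rb"))
cr=c["image"][120:205,215:305];cv2.imwrite("pics/c2.png",cv2.convertScaleAbs(cv2.resize(cr,None,fx=6,fy=6,interpolation=0),alpha=1.6))
print("px disc",onz(c,259,162,.022),"top",onz(c,260,172,.054))
E
```

```text
px disc [ 0.4699923  -0.31217049  0.022     ] top [ 0.46362398 -0.31301405  0.054     ]
```

View pics/c2.png

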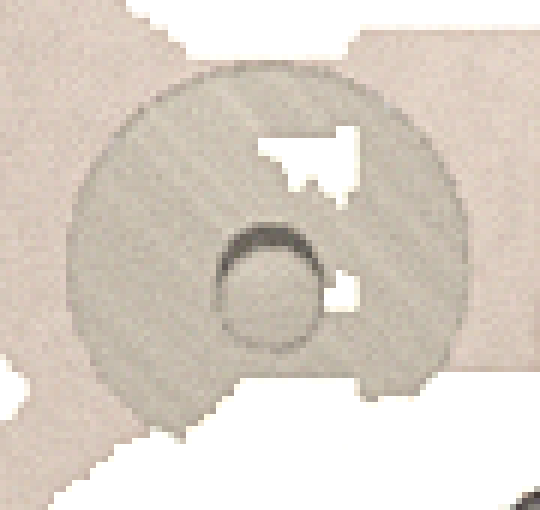

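The crop puts the knob top at image (259.7,169.5), i.e. about (0.467,-0.3125). The disc centre agrees to 2 mm, so I can descend and grip.

```bash
python3 -m inch '[[0.5,-0.4,-3,0,8.7],[0.5,-0.4,-7,0,8.7],[0.5,-0.4,-11,0,8.7],[0.5,-0.4,-15,0,8.7],[0.5,-0.4,-17,0,8.7],[0.5,-0.4,-18,0,8.7],[0.5,-0.4,-19,0,8.7],[0.5,-0.4,-19.5,0,8.7],[0.5,-0.4,-19.5,0,8.7],[0.5,-0.4,-19.5,0,8.7]]' && python3 -m inch '[[0,0,0,0,6],[0,0,0,0,4],[0,0,0,0,3],[0,0,0,0,2],[0,0,0,0,1],[0,0,0,0,1],[0,0,0,0,1],[0,0,0,0,1],[0,0,0,0,1],[0,0,0,0,1]]'
```

```text
time_s: 2.37
position: [0.4688, -0.3127, 0.0286]
tcp_rot: [[1.0, 0.001, 0.002], [0.001, -1.0, -0.002], [0.002, 0.002, -1.0]]
force: [0.9, 0.5, -0.1]
opening: 0.996
grasp_force: 0.0
time_s: 3.2
position: [0.4682, -0.3118, 0.0275]
tcp_rot: [[1.0, 0.001, -0.0], [0.001, -1.0, 0.0], [-0.0, -0.0, -1.0]]
force: [0.2, 0.8, 0.9]
opening: 0.325
grasp_force: 0.0
```

```bash
python3 -m inch '[[0,0,0,0,0],[0,0,0,0,0],[0,0,0,0,0],[0,0,0,0,0],[0,0,0,0,0],[0,0,0,0,0]]'
```

```text
time_s: 3.7
position: [0.4682, -0.3118, 0.0275]
tcp_rot: [[1.0, 0.001, 0.0], [0.001, -1.0, 0.0], [0.0, -0.0, -1.0]]
force: [-0.1, 0.2, -1.0]
opening: 0.244
grasp_force: 30.0
```

```bash
python3 -m inch '[[0,0,0.7,0,0],[0,0,2,0,0],[0,0,4,0,0],[0,0,6.5,0,0],[0,0,9,0,0],[0,0,11.5,0,0],[0,0,14,0,0],[0,0,16,0,0],[0,0,17,0,0],[0,0,17,0,0]]' && python3 -m inch '[[0.4,1.5,0,0,0],[1,4.5,0,0,0],[1.6,7.5,0,0,0],[2.2,10.5,0,0,0],[2.8,13.5,0,0,0],[3.4,16.5,0,0,0],[4,19.5,0,0,0],[4.6,22.5,0,0,0],[5.2,25.5,0,0,0],[5.8,28.5,0,0,0]]' && python3 -m inch '[[0.6,3,0,0,0],[1.2,6,0,0,0],[1.8,9,0,0,0],[2.4,12,0,0,0],[3,14.5,0,0,0],[3.4,16.2,0,0,0],[3.4,16.7,0,0,0],[3.4,16.7,0,0,0],[3.4,16.7,0,0,0],[3.4,16.7,0,0,0]]'; python3 - <<'E'
from h import *
import pickle
c=cap("wrist");pickle.dump(c,open("w2.pkl","wb"));cv2.imwrite("pics/w2.png",c["image"])
print(c["xyz"],proj(c,[.667,.139,.107]),proj(c,[.584,.137,.032]),proj(c,[.40,.042,.012]))
E
```

```text
time_s: 4.53
position: [0.4692, -0.3127, 0.2002]
tcp_rot: [[1.0, 0.001, 0.004], [0.001, -1.0, -0.004], [0.004, 0.004, -1.0]]
force: [-0.5, -0.2, -1.5]
opening: 0.245
grasp_force: 30.0
time_s: 5.37
position: [0.5243, -0.0239, 0.1955]
tcp_rot: [[1.0, 0.001, -0.005], [0.001, -1.0, 0.002], [-0.005, -0.002, -1.0]]
force: [-0.1, -0.0, -0.9]
opening: 0.241
grasp_force: 30.0
time_s: 6.2
position: [0.5592, 0.1392, 0.1968]
tcp_rot: [[1.0, 0.0, -0.002], [0.0, -1.0, -0.001], [-0.002, 0.001, -1.0]]
force: [-0.4, 0.3, -0.7]
opening: 0.244
grasp_force: 30.0
[0.62798099 0.13978255 0.35851722] [256.71817393  61.41789174] [258.20932825 151.9644558 ] [328.04112684 285.67768426]
```

View pics/w2.png

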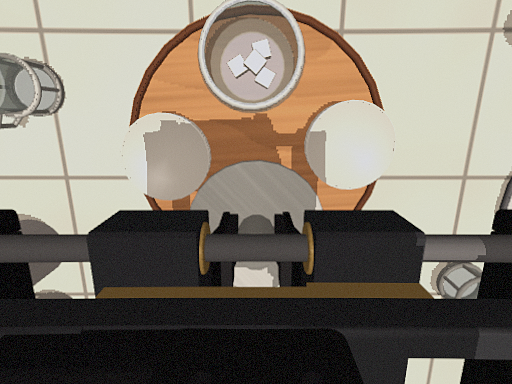

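The rim ring spans about x 199–305 and y 0–111, so its centre is near (252,54). The saucers are at (167,156) and (350,144). A zoom will refine the rim.

```bash
python3 - <<'E'
from h import *
import pickle
c=pickle.load(open("w2.pkl","rb"))
cv2.imwrite("pics/c3.png",cv2.resize(c["image"][0:118,190:315],None,fx=5,fy=5,interpolation=0))
for u,v in[(252,54),(252,50),(252,52)]:print(u,v,onz(c,u,v,.107))
for u,v in[(167,156),(350,144)]:print(onz(c,u,v,.06))
t=pickle.load(open("top0.pkl","rb"));print(onz(t,140+181/3.3,130+82/3.3,.107))
E
```

```text
252 54 [0.67247233 0.14277722 0.107     ]
252 50 [0.67539431 0.14276707 0.107     ]
252 52 [0.67393587 0.14277214 0.107     ]
[0.58352781 0.23161938 0.06      ]
[0.59587424 0.04327114 0.06      ]
[0.66647235 0.14014015 0.107     ]
```

View pics/c3.png

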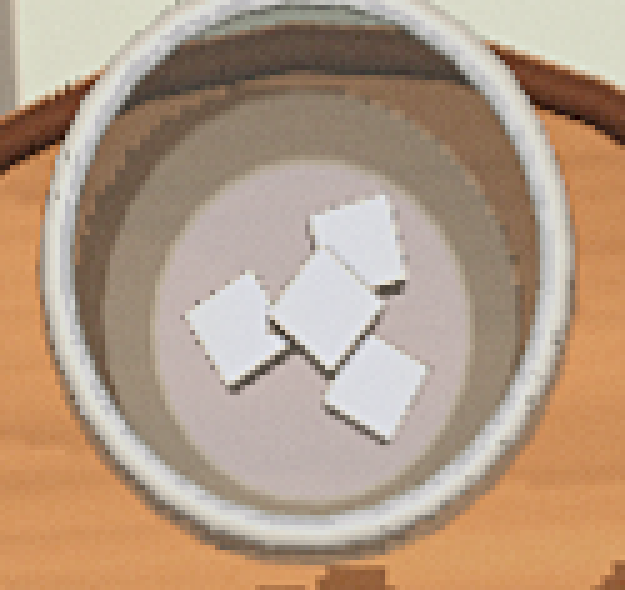

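Inner mouth centre is at crop (308,258), i.e. image (251.6,51.5), giving (0.674,0.143). That is 85 mm from the saucers' midpoint, as it should be. I'll hover there and check with the side camera.

```bash
python3 -m inch '[[2,0,0,0,0],[4.5,0.1,0,0,0],[7,0.2,0,0,0],[9,0.4,-1,0,0],[10.5,0.4,-2,0,0],[11.2,0.4,-3,0,0],[11.5,0.4,-3.5,0,0],[11.5,0.4,-4,0,0],[11.5,0.4,-4,0,0],[11.5,0.4,-4,0,0]]' ; python3 - <<'E'
from h import *
import pickle
c=cap("side");pickle.dump(c,open("s2.pkl","wb"))
p=readout.read_state()["position"];print(p,proj(c,p),proj(c,[.6743,.143,.107]))
cv2.imwrite("pics/c4.png",cv2.resize(c["image"][160:260,115:235],None,fx=6,fy=6,interpolation=0))
E
```

```text
time_s: 7.08
position: [0.6739, 0.144, 0.1573]
tcp_rot: [[1.0, 0.001, -0.002], [0.001, -1.0, -0.0], [-0.002, 0.0, -1.0]]
force: [-0.3, -0.2, -1.0]
opening: 0.248
grasp_force: 30.0
[0.67438549 0.14416969 0.15789553] [165.51896772 189.16439166] [167.41510079 204.94645552]
```

View pics/c4.png

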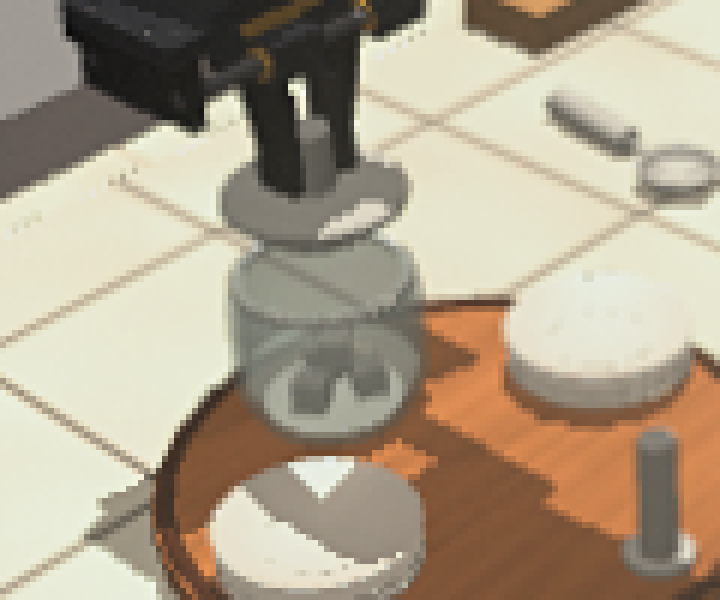

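Side crop: the lid disc centre is about (314,196) and the bowl rim centre about (323,280) in crop pixels.

```bash
python3 - <<'E'
from h import *
import pickle
c=pickle.load(open("s2.pkl","rb"))
f=lambda u,v,z:onz(c,115+u/6-.5,160+v/6-.5,z)
print(f(314,196,.1524),f(314,198,.1494),f(323,280,.107))
print("post",f(657,435,.097),"base",f(657,552,.036))
# fit deck rim etc skipped; expected pixels for knob TCP-based lid disc centre and bowl guess
for p in([.6744,.1442,.1524],[.6743,.143,.107]):
    q=proj(c,p);print((q[0]+.5-115)*6,(q[1]+.5-160)*6)
E
```

```text
[0.66698411 0.14665956 0.1524    ] [0.66968124 0.14457281 0.1494    ] [0.66761922 0.14562891 0.107     ]
post [0.47934819 0.12746837 0.097     ] base [0.47817942 0.13019198 0.036     ]
307.0613778853803 188.5423862474321
317.4906047685824 272.67873312182894
```

Lid and bowl agree to about 1 mm. Lower it.

```bash
python3 -m inch '[[0,-0.1,-0.5,0,0],[0,-0.1,-1.2,0,0],[0,-0.1,-1.9,0,0],[0,-0.1,-2.5,0,0],[0,-0.1,-2.9,0,0],[0,-0.1,-3.2,0,0],[0,-0.1,-3.4,0,0],[0,-0.1,-3.5,0,0],[0,-0.1,-3.6,0,0],[0,-0.1,-3.6,0,0]]' &&  python3 -m inch '[[0,0,-0.1,0,0],[0,0,-0.2,0,0],[0,0,-0.3,0,0],[0,0,-0.35,0,0],[0,0,-0.4,0,0],[0,0,-0.4,0,0]]'
```

```text
time_s: 7.97
position: [0.6753, 0.1432, 0.1215]
tcp_rot: [[1.0, 0.001, 0.0], [0.001, -1.0, 0.0], [0.0, -0.0, -1.0]]
force: [-0.2, 0.1, -0.7]
opening: 0.242
grasp_force: 30.0
time_s: 8.47
position: [0.6753, 0.1432, 0.1185]
tcp_rot: [[1.0, 0.001, 0.001], [0.001, -1.0, -0.0], [0.001, 0.0, -1.0]]
force: [-1.5, 0.2, 4.8]
opening: 0.246
grasp_force: 30.0
```

Contact came with about 5 N exactly at the home height, so I'll release and rise.

```bash
python3 -m inch '[[0,0,0,0,1.5],[0,0,0,0,2.5],[0,0,0,0,3.5],[0,0,0,0,4.5],[0,0,0,0,5],[0,0,0,0,5],[0,0,0,0,5],[0,0,0,0,5],[0,0,0,0,5],[0,0,0,0,5]]' &&  python3 -m inch '[[0,0,0.5,0,5],[0,0,1.5,0,5],[0,0,3,0,5],[0,0,5,0,5],[0,0,7,0,5],[0,0,9,0,5],[0,0,11,0,5],[0,0,12,0,5],[0,0,12,0,5],[0,0,12,0,5]]'; python3 - <<'E'
from h import *
import pickle
c=cap("side");pickle.dump(c,open("s3.pkl","wb"));w=cap("wrist");pickle.dump(w,open("w3.pkl","wb"));cv2.imwrite("pics/w3.png",w["image"])
a=cv2.resize(c["image"][160:260,115:235],None,fx=5,fy=5,interpolation=0)
cv2.imwrite("pics/c5.png",np.hstack([a[:384],w["image"]])[:, :1112] if 0 else cv2.resize(np.hstack([a[:384,:],w["image"]]),None,fx=.71,fy=.71))
E
```

```text
time_s: 9.3
position: [0.6752, 0.1432, 0.1175]
tcp_rot: [[1.0, 0.001, 0.0], [0.001, -1.0, 0.0], [0.0, -0.0, -1.0]]
force: [0.4, -0.3, -0.1]
opening: 0.568
grasp_force: 0.0
time_s: 10.13
position: [0.6753, 0.1432, 0.2383]
tcp_rot: [[1.0, 0.001, 0.001], [0.001, -1.0, 0.0], [0.001, -0.0, -1.0]]
force: [0.7, -0.2, 0.4]
opening: 0.573
grasp_force: 0.0
```

View pics/c5.png

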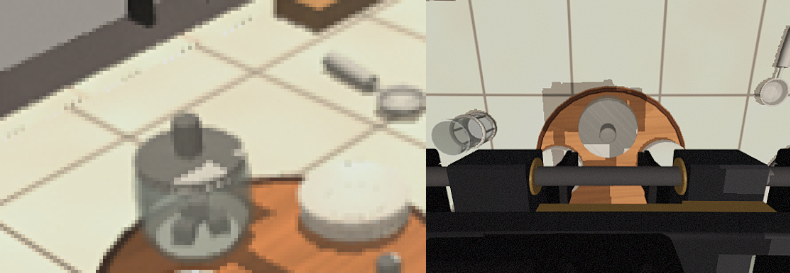

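The lid sits flat and home in both views. Next I'll back off to see the pointer, post, saucers and lid in one wrist picture.

```bash
python3 -m inch '[[-2,-0.3,0,0,8],[-5,-0.6,0,0,8],[-8,-1,0,0,8],[-11,-1.3,0,0,8],[-14,-1.7,0,0,8],[-17,-2,0,0,8],[-20,-2.4,0,0,8],[-23,-2.8,0,0,8],[-26,-3,0,0,8],[-27.5,-3.3,0,0,8]]' &&  python3 -m inch '[[0,0,0,0,8],[0,0,0,0,8],[0,0,0,0,8]]'; python3 - <<'E'
from h import *
import pickle
w=cap("wrist");pickle.dump(w,open("w4.pkl","wb"));print(w["xyz"],proj(w,[.4,.042,.012]),proj(w,[.479,.13,.097]))
cv2.imwrite("pics/w4.png",cv2.resize(w["image"][:225,100:420],(800,562),interpolation=0))
E
```

```text
time_s: 11.07
position: [0.3945, 0.1103, 0.2359]
tcp_rot: [[1.0, 0.001, -0.008], [0.001, -1.0, 0.0], [-0.008, -0.0, -1.0]]
force: [0.3, -0.1, 0.3]
opening: 0.92
grasp_force: 0.0
time_s: 11.32
position: [0.4017, 0.1102, 0.2374]
tcp_rot: [[1.0, 0.001, 0.001], [0.001, -1.0, 0.0], [0.001, -0.0, -1.0]]
force: [0.2, 0.4, -0.3]
opening: 0.92
grasp_force: 0.0
[0.46985048 0.11063896 0.39938574] [306.52846231 166.00730758] [236.62657905 103.28505825]
```

View pics/w4.png

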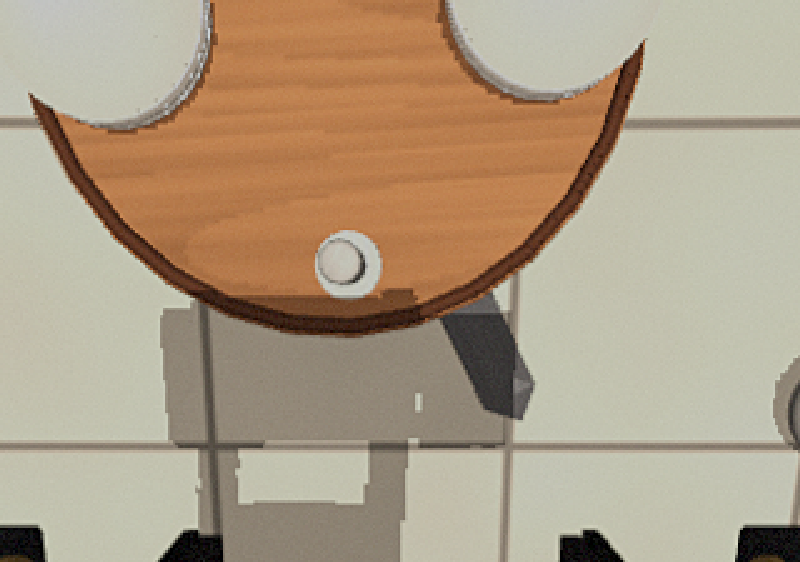

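The picture shows (800 px scale) the post top at (340,260), its base at (348,264), and the pointer tip at (522,420). The pointer shoulders are at (485,406) and (533,380), and the deck's outer edge is clear. Now the geometry.

```bash
python3 - <<'E'
from h import *
import pickle
w=pickle.load(open("w4.pkl","rb"))
f=lambda u,v,z:onz(w,100+u/2.5-.5,v/2.5-.5,z)[:2]
ang=lambda d:np.degrees(np.arctan2(d[1],d[0]))
img=w["image"]
hsv=cv2.cvtColor(img,cv2.COLOR_BGR2HSV)
m=cv2.inRange(hsv,(0,90,20),(20,255,255));m[150:]=0
cn=max(cv2.findContours(m,0,1)[0],key=cv2.contourArea);h=cv2.convexHull(cn)[:,0]
h=h[(h[:,1]>3)&(h[:,0]>113)&(h[:,0]<356)&(h[:,1]>45)]
for z in(.03,.036):
    P=np.array([onz(w,u,v,z)[:2] for u,v in h.astype(float)])
    from scipy.optimize import least_squares
    s=least_squares(lambda q:np.hypot(*(P-q).T)-.145,[.587,.137],loss="soft_l1",f_scale=.001);piv=s.x
    print("piv",z,piv,np.abs(s.fun).max(),len(P))
    tip=f(522,420,.006);print("tip",tip,np.linalg.norm(tip-piv),ang(tip-piv))
e1=f(485,405,.012)-f(443,318,.012);e2=f(533,380,.012)-f(492,292,.012);print("edges",ang(e1),ang(e2),"width",np.linalg.norm(f(485,405,.012)-f(533,380,.012)))
pt=f(340,260,.097);pb=f(348,264,.036);print("post",pt,pb,np.linalg.norm(pt-piv),ang(piv-pt))
# deck pose from w3 lid? bowl from w2
b=onz(pickle.load(open("w2.pkl","rb")),251.6,51.5,.107)[:2];print("bowl-post",ang(b-pt),np.linalg.norm(b-pt))
# bar mask centreline
d=cv2.inRange(hsv,(0,0,0),(179,255,95));d[:118]=0;d[170:]=0;d[:,:270]=0;d[:,:][:,320:]=0
n,l,st,ce=cv2.connectedComponentsWithStats(d);i=1+st[1:,4].argmax();ys,xs=np.nonzero(l==i);print(st[i])
Q=np.array([onz(w,x,y,.012)[:2] for x,y in zip(xs,ys) if 135>y>=127]);ln=cv2.fitLine(Q.astype(np.float32),cv2.DIST_L2,0,.01,.01).ravel();print("bar",Q.mean(0),ang(-(piv-Q.mean(0))))
E
```

```text
piv 0.03 [0.58906342 0.1381575 ] 0.0009047456468675441 31
tip [0.39683401 0.03840533] 0.21657017144630566 -152.57418565816278
piv 0.036 [0.58992352 0.13756399] 0.0023415888193419887 31
tip [0.39683401 0.03840533] 0.21706219975147342 -152.81781160716375
edges -152.896218896623 -152.7138066536159 width 0.02861528476406496
post [0.47879192 0.1311331 ] [0.47874918 0.13143819] 0.11131751453374551 3.3118603472830883
bowl-post 3.499726068632468 0.19587421644778255
[276 124  37  44 860]
bar [0.44725304 0.06589039] -153.3263452195799
```

Everything is consistent: pivot (0.589,0.138), pointer at −152.7° (tip 216 mm out), post at 183.5°, and r = 0.1103. So the deck has to turn 156.2° clockwise. First turn the tool to yaw 183.5° over the post.

```bash
python3 -m inch '[[0.5,0.1,0,6,8.7],[1.5,0.4,0,13,8.7],[2.5,0.7,0,20,8.7],[3.5,1,0,27,8.7],[4.5,1.2,0,34,8.7],[5.5,1.5,0,41,8.7],[6.5,1.8,0,48,8.7],[7.2,2,0,55,8.7],[7.7,2.1,0,62,8.7],[7.7,2.1,0,69,8.7]]' && python3 -m inch '[[0,0,0,7,8.7],[0,0,0,14,8.7],[0,0,0,21,8.7],[0,0,0,28,8.7],[0,0,0,35,8.7],[0,0,0,42,8.7],[0,0,0,49,8.7],[0,0,0,56,8.7],[0,0,0,63,8.7],[0,0,0,70,8.7]]' && python3 -m inch '[[0,0,0,7,8.7],[0,0,0,14,8.7],[0,0,0,21,8.7],[0,0,0,28,8.7],[0,0,0,35,8.7],[0,0,0,41,8.7],[0,0,0,44.5,8.7],[0,0,0,44.5,8.7],[0,0,0,44.5,8.7],[0,0,0,44.5,8.7]]'; python3 - <<'E'
from h import *
s=readout.read_state();R=np.array(s["tcp_rot"]);print(s["joint_positions"],np.degrees(np.arctan2(R[1,0],R[0,0])))
E
```

```text
time_s: 12.2
position: [0.4801, 0.1314, 0.2371]
tcp_rot: [[0.352, 0.936, 0.002], [0.936, -0.352, 0.0], [0.001, 0.002, -1.0]]
force: [0.3, -0.2, 0.1]
opening: 1.0
grasp_force: 0.0
time_s: 13.03
position: [0.4787, 0.1313, 0.2371]
tcp_rot: [[-0.759, 0.651, 0.0], [0.651, 0.759, 0.0], [-0.0, 0.0, -1.0]]
force: [-0.3, -0.6, -0.1]
opening: 1.003
grasp_force: 0.0
time_s: 13.87
position: [0.4778, 0.1312, 0.2373]
tcp_rot: [[-0.998, -0.06, -0.0], [-0.06, 0.998, 0.0], [0.0, 0.0, -1.0]]
force: [0.3, 0.3, 0.5]
opening: 0.995
grasp_force: 0.0
[ 2.40905845e+00  1.91519680e+01  9.92995524e+01  1.73198318e-03
  6.15518576e+01 -9.10575006e+01] -176.53426604460762
```

```bash
python3 -m inch '[[0.1,0,-2,0,8.7],[0.1,0,-5,0,8.7],[0.1,0,-8.5,0,8.7],[0.1,0,-12,0,8.7],[0.1,0,-14.5,0,8.7],[0.1,0,-16.5,0,8.7],[0.1,0,-17.5,0,8.7],[0.1,0,-18,0,8.7],[0.1,0,-18,0,8.7],[0.1,0,-18,0,8.7]]' && python3 -m inch '[[0,0,0,0,5],[0,0,0,0,3],[0,0,0,0,2],[0,0,0,0,1],[0,0,0,0,0],[0,0,0,0,0],[0,0,0,0,0],[0,0,0,0,0],[0,0,0,0,0],[0,0,0,0,0]]' && python3 -m inch '[[0,0,0,0,0],[0,0,0,0,0],[0,0,0,0,0],[0,0,0,0,0],[0,0,0,0,0],[0,0,0,0,0],[0,0,0,0,0],[0,0,0,0,0]]'
```

```text
time_s: 14.7
position: [0.479, 0.1312, 0.0581]
tcp_rot: [[-0.998, -0.062, 0.001], [-0.062, 0.998, 0.0], [-0.001, -0.0, -1.0]]
force: [0.6, -0.4, -0.1]
opening: 1.001
grasp_force: 0.0
time_s: 15.53
position: [0.4781, 0.1312, 0.0575]
tcp_rot: [[-0.998, -0.062, -0.0], [-0.062, 0.998, -0.0], [0.0, -0.0, -1.0]]
force: [0.7, 1.1, 0.4]
opening: 0.327
grasp_force: 0.0
time_s: 16.2
position: [0.4781, 0.1312, 0.0575]
tcp_rot: [[-0.998, -0.062, -0.0], [-0.062, 0.998, -0.0], [0.0, -0.0, -1.0]]
force: [-1.1, -0.2, -0.4]
opening: 0.201
grasp_force: 30.0
```

```bash
python3 - <<'E'
from h import *
s=readout.read_state();p=np.array(s["position"]);piv=np.array([.589,.138]);d=p[:2]-piv
a0=np.degrees(np.arctan2(d[1],d[0]));print("ang",a0,np.linalg.norm(d),s["force"])
r=.110;a0%=360;p0=piv+r*np.array([np.cos(np.radians(a0)),np.sin(np.radians(a0))])
for k in range(1,34):
    t=-min(5*k,a0-27.3) ;q=piv+r*np.array([np.cos(np.radians(a0+t)),np.sin(np.radians(a0+t))])
    print(round(t,1),np.round((q-p0)*100,2))
E
```

```text
ang -176.46995196912363 0.11109578262227518 [-1.05380038 -0.17715069 -0.41529075]
-5 [-0.02  0.96]
-10 [0.05 1.92]
-15 [0.2  2.86]
-20 [0.43 3.8 ]
-25 [0.74 4.7 ]
-30 [1.13 5.58]
-35 [1.6  6.42]
-40 [2.13 7.22]
-45 [2.74 7.96]
-50 [3.4  8.65]
-55 [4.13 9.28]
-60 [4.9  9.85]
-65 [ 5.73 10.34]
-70 [ 6.59 10.76]
-75 [ 7.48 11.11]
-80 [ 8.41 11.37]
-85 [ 9.35 11.56]
-90 [10.3  11.66]
-95 [11.26 11.67]
-100 [12.22 11.61]
-105 [13.17 11.46]
-110 [14.1  11.23]
-115 [15.01 10.91]
-120 [15.88 10.52]
-125 [16.72 10.06]
-130 [17.52  9.52]
-135 [18.26  8.92]
-140 [18.95  8.25]
-145 [19.58  7.53]
-150 [20.15  6.75]
-155 [20.64  5.93]
-156.2 [20.75  5.72]
-156.2 [20.75  5.72]
```

```bash
python3 -m inch '[[0,0.4,0,-2,0],[-0.02,0.96,0,-5,0],[0.05,1.92,0,-10,0],[0.2,2.86,0,-15,0],[0.43,3.8,0,-20,0],[0.74,4.7,0,-25,0],[1.13,5.58,0,-30,0],[1.6,6.42,0,-35,0],[1.87,6.82,0,-37.5,0],[2.13,7.22,0,-40,0]]' && python3 -m inch '[[0,0,0,0,0],[0,0,0,0,0]]'; python3 - <<'E'
from h import *
s=readout.read_state();p=np.array(s["position"]);R=np.array(s["tcp_rot"]);d=p[:2]-[.589,.138];print(p,np.degrees(np.arctan2(d[1],d[0])),np.linalg.norm(d),np.degrees(np.arctan2(R[1,0],R[0,0])),s["moment"])
E
```

```text
time_s: 17.03
position: [0.4999, 0.2035, 0.0575]
tcp_rot: [[-0.803, 0.595, 0.0], [0.595, 0.803, -0.0], [-0.001, -0.0, -1.0]]
force: [1.7, -1.5, -1.0]
opening: 0.199
grasp_force: 30.0
time_s: 17.2
position: [0.4997, 0.2033, 0.0575]
tcp_rot: [[-0.805, 0.593, 0.0], [0.593, 0.805, -0.0], [-0.001, 0.0, -1.0]]
force: [0.7, -1.2, -1.0]
opening: 0.198
grasp_force: 30.0
[0.49969337 0.2032853  0.05753938] 143.83229325474886 0.11062479228205621 143.6402030956107 [-0.1453146  -0.26835746 -0.07759611]
```

```bash
python3 -m inch '[[0.61,0.74,0,-5,0],[1.27,1.43,0,-10,0],[2,2.06,0,-15,0],[2.77,2.63,0,-20,0],[3.6,3.12,0,-25,0],[4.46,3.54,0,-30,0],[5.35,3.89,0,-35,0],[6.28,4.15,0,-40,0],[7.22,4.34,0,-45,0],[8.17,4.44,0,-50,0]]' && python3 -m inch '[[0.96,0.01,0,-5,0],[1.92,-0.05,0,-10,0],[2.87,-0.2,0,-15,0],[3.8,-0.43,0,-20,0],[4.71,-0.75,0,-25,0],[5.58,-1.14,0,-30,0],[6.42,-1.6,0,-35,0],[7.22,-2.14,0,-40,0],[7.96,-2.74,0,-45,0],[8.65,-3.41,0,-50,0]]' && python3 -m inch '[[0.55,-0.64,0,-4.5,0],[1,-1.2,0,-8,0],[1.35,-1.75,0,-11.5,0],[1.6,-2.18,0,-14,0],[1.72,-2.38,0,-15.3,0],[1.8,-2.53,0,-16.2,0],[1.8,-2.53,0,-16.2,0],[1.8,-2.53,0,-16.2,0],[1.8,-2.53,0,-16.2,0]]'; python3 - <<'E'
from h import *
import pickle
s=readout.read_state();p=np.array(s["position"]);R=np.array(s["tcp_rot"]);d=p[:2]-[.589,.138];print(p,np.degrees(np.arctan2(d[1],d[0])),np.linalg.norm(d),np.degrees(np.arctan2(R[1,0],R[0,0])),s["moment"],s["joint_positions"])
for n in("side","top","wrist"):
    c=cap(n);pickle.dump(c,open(n+"9.pkl","wb"));cv2.imwrite(f"pics/{n}9.png",c["image"])
    fs=proj(c,[.589-.085*np.cos(np.radians(27.3)),.138-.085*np.sin(np.radians(27.3)),.145]);print(n,fs)
E
```

```text
time_s: 18.03
position: [0.5809, 0.2471, 0.0576]
tcp_rot: [[-0.059, 0.998, -0.001], [0.998, 0.059, -0.001], [-0.001, -0.001, -1.0]]
force: [0.5, -2.6, 1.2]
opening: 0.196
grasp_force: 30.0
time_s: 18.87
position: [0.6669, 0.2129, 0.0576]
tcp_rot: [[0.727, 0.687, -0.002], [0.687, -0.727, -0.001], [-0.002, -0.001, -1.0]]
force: [-2.0, -0.9, 3.1]
opening: 0.197
grasp_force: 30.0
time_s: 19.62
position: [0.6845, 0.1881, 0.0575]
tcp_rot: [[0.888, 0.461, -0.002], [0.461, -0.888, -0.001], [-0.003, -0.0, -1.0]]
force: [-5.0, -2.5, 4.3]
opening: 0.201
grasp_force: 30.0
[0.68449474 0.18811272 0.05751618] 27.689114709891896 0.1078449314657057 27.42569530751554 [-0.42742342  0.60708062 -0.02272022] [ 6.38773109e+00  4.75897901e+01  7.51447503e+01 -4.66111566e-02
  5.74080233e+01  6.89872105e+01]
side [221.1002496  206.92151764]
top [204.33347654 200.06224862]
wrist [256.62285614 705.29433547]
```

The grip held and the post stands at 27.5° against the 27.3° target. I'll check numerically, without viewing, using the lid's dark knob and steel disc in the side picture.

```bash
python3 - <<'E'
from h import *
import pickle
c=pickle.load(open("side9.pkl","rb"));a=pickle.load(open("side0.pkl","rb"))["image"].astype(int)
# measured saucer centres: white, unsaturated, bright blobs on deck
hsv=cv2.cvtColor(c["image"],cv2.COLOR_BGR2HSV)
m=cv2.inRange(hsv,(0,0,150),(179,70,255))
hull=np.array([proj(c,[.589+.14*np.cos(t),.138+.14*np.sin(t),.045]) for t in np.linspace(0,6.28,60)]).astype(np.int32)
k=np.zeros_like(m);cv2.fillPoly(k,[hull],255);m&=k
n,l,st,ce=cv2.connectedComponentsWithStats(m)
for i in range(1,n):
    if st[i,4]>60: print(st[i],ce[i],onz(c,*ce[i],.058))
th=np.radians(27.4)
for s in(1,-1): print("expected saucer",proj(c,[.589-.0065-s*.096*np.sin(th),.138+.0025+s*.096*np.cos(th),.055]))
u,v=proj(c,[.5135-.0065,.099+.0025,.145]).astype(int);g=cv2.cvtColor(c["image"],6)
print("knob row scan v=",v,"u from",u-16);print(g[v-2:v+12:3,u-16:u+17])
E
```

```text
[160 206  78  21 779] [204.25673941 215.60462131] [0.61190869 0.0635163  0.058     ]
[209 228  29  20 245] [223.52653061 237.70612245] [0.49934624 0.10752489 0.058     ]
[163 240  36  28 724] [181.06353591 252.58701657] [0.53990591 0.22389124 0.058     ]
expected saucer [181.05691426 254.11962999]
expected saucer [202.57851463 213.45126632]
knob row scan v= 208 u from 206
[[238 238 237 236 236 235 234 234 233 233 235 235 232 226 222 218 219 220
  219 221 223 231 236 236 236 236 236 235 236 236 235 236 236]
 [232 236 233 233 235 236 235 234 233 230 229 230 179 110 153 177 180 178
  164 127 126 202 228 228 232 233 235 236 236 236 236 236 235]
 [236 235 235 232 225 221 218 219 219 220 222 226 188 115 103 107 109 108
  108 101 131 198 223 221 219 220 219 219 218 221 228 234 235]
 [234 228 221 219 220 220 220 221 221 221 221 226 187 114 102 106 109 108
  105 100 106 187 225 222 221 222 222 222 222 222 222 221 227]
 [213 209 220 219 219 220 220 220 221 221 222 206 159 126 115 107 104 104
  116 152 207 226 223 222 222 222 222 223 222 222 222 222 211]]
```

The saucer at (181,253) and the knob at u≈222 match the aligned position to within 2 px. The deck is still and the post is gripped, so I'm handing in.

```bash
python3 - <<'E'
from h import *
s=readout.read_state();print(s["time_s"],s["grasp_force"],s["opening"],np.abs(s["qvel"]).max());print(bot.hand_in())
E
```

```text
19.7667 30.000161617062986 0.1983168643613917 0.07639240807258108
the job is handed in; nothing more can be done
None
```

The lid is fully home on the sugar bowl, and the turntable is held still with the bowl in line with the pointer (within about 0.5° by my measurements) and the post still gripped; I handed the job in at 19.8 s, and no verdict came back.

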